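# Change the bench air over from the impact wrench to the tyre line

### The arm

A 6-joint arm with a two-finger parallel gripper is mounted at the origin on the work surface. World frame = base frame: x ahead of the robot, y to its left, z up, the work surface at z = 0. Lengths are in mm, angles in degrees, forces in N, time in s.
With the tool pointing down it reaches from about 325 to 900 mm from the base axis. Payload 3.5 kg.
Tool frame: the origin (TCP) lies on the centre line of the jaws, within the pads' length; the fingertips stand 22 mm ahead of it and the grasp point (between the pads) lies 3 mm ahead of it; z points along the fingers, y is the line along which they close (so a half turn about z gives the same grasp; the last joint's range is limited). The gripper opens to 85 mm and grips with 20 to 120 N. Pads are 22 mm wide; open, the fingers measure 114 mm over their backs; the gripper's body (76 mm by 85 mm) begins 54 mm behind the grasp point. The pads swing forward as they close: fully open they stand 13 mm farther back than shut.
Start: joints at [65.695, 15.837, -1.513, 72.651, 0, 84.076], TCP at [197.085, 593.11, 253.313] pointing down, gripper open.
Joint ranges: [-178.77, 178.77], [-48.84, 107.48], [-61.69, 71.31], [-111.58, 123.2], [-90, 87.43], [-180, 180]. Speed limits (degrees/s): [147.25, 147.25, 180, 180, 180, 180].

### API

Orientations are given as a 3x3 rotation matrix whose columns are the frame's x, y, z axes.
In Python, from station import arm gives the robot as it stands.
- The arm moves only by the shell command python3 -m handwheel 'ROWS' [FORCE]. ROWS is JSON, a list of rows, each an object with "offset": the shift along the tool's x, y, z in units of 25 cm (1.0 is 25 cm), a list of three; "dr": the turn, a rotation vector about the tool's x, y, z in units of 0.5 rad (1.0 is 0.5 rad), a list of three; "claw": the opening, from 0 (shut) to 1 (fully open). In form: [{"offset": [x, y, z], "dr": [wx, wy, wz], "claw": claw}, ...]. A call has 1 to 20 rows; each row is the pose to reach, as a shift and turn from the pose commanded when the call began, along the tool's axes at that moment; what a row does not reach only later rows make up. A row lasts 1/10 s, in which the tool goes at most 50 mm and 8.59 degrees, less where a joint would pass 70% of its speed; a pose out of reach is approached as far as the arm can. A call with a number of a shift or a turn outside -1 to 1 is refused whole. A call with a gripper value outside its range is refused whole. The fingers move at their own pace and stop on an object; FORCE is the grip in N (left out, the last holds). Time passes only in rows, so rows that repeat a pose let the fingers close. It gives the time, the measured TCP pose, the force, the opening and the grip force at its end, in the units of the state.
- arm.get_state(): the state, without advancing time (a new reading comes with each control period).
- arm.read_camera(name): name is "scene" or "top" or "wrist"; returns a dict with "img" (420x560x3 uint8, blue, green, red), "range_z" (420x560 float32, mm along the optical axis (not along the pixel's ray), 0 where there is no reading), "fx", "fy", "cx", "cy" (pixels), "cam_to_world" (4x4, takes a point from camera to world coordinates); the wrist camera has in their place "hand_eye" (4x4, takes a point from camera to tool coordinates, whose origin is the TCP and whose axes are the flange's). Camera axes: x right, y up, looking along -z (the intrinsics and any distortion apply to the point x, -y, -z); pixel columns grow to the right and rows downward; lengths in mm; the calibration is good to about 2 mm. A picture is of the moment at which its call begins: read the wrist's pose just before it.
- arm.sign_off(): hands the job in; it is judged then, once.
The state is a dict: "clock": time; "joint_pos": joint angles; "qvel": joint speeds; "tau": joint torques, N m; "tool_pos": TCP position; "tool_rot": TCP orientation; "wrist_force": force on the tool from outside, world axes, zero at the start; "moment": the same for the moment, N m; "opening": finger opening in mm; "grasp_force": force on a finger pad.
Only numpy, scipy, OpenCV 4.12 (cv2) and the standard library are available. Lean on these libraries where they do the work, as an engineer would, in place of code of your own. Each camera call takes 0.05 s, during which the arm holds its last target. There are 200 camera calls.

### The job

Change the bench air over from the impact-wrench line (the branch with the clear-bowled oiler) to the tyre line (the branch with the round dial gauge). Pushing lightly with a fingertip and gripping nothing, turn the oiler branch's yellow lever until it is fully shut, across its pipe, and only then push the gauge branch's lever until it is fully open, in line with its pipe. Leave the third valve shut, and do not disturb the parts and tools standing about on the bench.

Things in the scene. Friction and masses are not known exactly. Their poses are not given: they have to be found in the camera images.
- manifold: fixed steel-pipe air manifold: 33 mm header pipe (axis 120 mm high, tees' top 142 mm) on two legs, 100 mm beyond three ball valves. Origin on the bench below the middle valve's stem; x along the branch pipes away from the robot, y left along the header, z up. Branch pipes come towards the robot at y = -140, 0, +140 mm, in any order, each with a flat yellow lever turning level above it
- tool_line: the impact-wrench branch: the one that carries the oiler, a square aluminium head with a clear bowl hanging under it and a small clear dome on top (top 170 mm high), 88 mm nearer the robot than the valve stem. Fixed; origin on the bench below its valve stem, x along its pipe away from the robot, y left, z up (the same directions as the manifold)
- tool_stem (a point): the turning axis (vertical) of the tool branch's valve lever, at mid-thickness of the yellow grip, 190 mm above the bench
- tool_tip (a point): the far end of the tool branch's yellow lever, 115 mm from the stem axis, at mid-thickness of the grip. The yellow grip is 20 mm wide and 10 mm thick and covers 37 to 115 mm from the axis; nothing is within 35 mm below it
- tool_valve (a joint): tool branch's lever angle, rad: 0 = shut, lever across the pipe, pointing to the robot's right (-y of the manifold); it opens counter-clockwise seen from above to 1.571 = fully open, in line with the pipe, pointing away from the robot (+x of the manifold). Firm stops at both ends; takes about 5 to 6 N at the grip; stays where it is left
- tyre_line: the tyre-inflating branch: the one that carries the round 63 mm dial gauge, tilted to face up and towards the robot, centred about 95 mm nearer the robot than the valve stem (top about 205 mm high). Fixed; origin on the bench below its valve stem, x along its pipe away from the robot, y left, z up (the same directions as the manifold)
- tyre_stem (a point): the turning axis (vertical) of the tyre branch's valve lever, at mid-thickness of the yellow grip, 190 mm above the bench
- tyre_tip (a point): the far end of the tyre branch's yellow lever, 115 mm from the stem axis, at mid-thickness of the grip. The yellow grip is 20 mm wide and 10 mm thick and covers 37 to 115 mm from the axis; nothing is within 35 mm below it
- tyre_valve (a joint): tyre branch's lever angle, rad: 0 = shut, lever across the pipe, pointing to the robot's right (-y of the manifold); it opens counter-clockwise seen from above to 1.571 = fully open, in line with the pipe, pointing away from the robot (+x of the manifold). Firm stops at both ends; takes about 5 to 6 N at the grip; stays where it is left
- blow_line: the blow-gun branch: the plain one with neither oiler nor gauge, only a quick coupler. Fixed; origin on the bench below its valve stem, x along its pipe away from the robot, y left, z up (the same directions as the manifold)
- blow_stem (a point): the turning axis (vertical) of the blow branch's valve lever, at mid-thickness of the yellow grip, 190 mm above the bench
- blow_tip (a point): the far end of the blow branch's yellow lever, 115 mm from the stem axis, at mid-thickness of the grip. The yellow grip is 20 mm wide and 10 mm thick and covers 37 to 115 mm from the axis; nothing is within 35 mm below it
- blow_valve (a joint): blow branch's lever angle, rad: 0 = shut, lever across the pipe, pointing to the robot's right (-y of the manifold); it opens counter-clockwise seen from above to 1.571 = fully open, in line with the pipe, pointing away from the robot (+x of the manifold). Firm stops at both ends; takes about 5 to 6 N at the grip; stays where it is left
- hitch_ball: chromed 51 mm towing ball standing upright on its nut and shank, 113 mm tall, collar 48 mm across, between two of the pipe branches; origin under its centre. Bystander
- socket: black impact socket standing on end, 39 mm across, 80 mm tall, between two of the pipe branches; origin under its centre. Bystander
- hitch_pin: bent steel hitch pin lying flat, 16 mm thick, about 145 mm long with its 50 mm bent end, left of the branches; origin on the bench under its straight part. Bystander
- ball_mount: grey square-bar tow-ball mount, 260 mm long, with a 51 mm ball (top 88 mm high), lying on the bench to the left; origin under its middle. Bystander
- carton: closed cardboard carton 130 x 100 x 75 mm on the bench to the right; origin under its centre. Bystander
- spray_can: aerosol can, 53 mm across, 184 mm tall, standing just beyond the header pipe; origin under its centre. Bystander
- impact_wrench: air impact wrench lying on its side to the right, about 190 x 220 mm, 72 mm high; origin under the motor housing. Bystander

How it is judged (in metres and radians):
On the way, in this order (a step that is already met when the one before it is completed fails the run):
1. the oiler branch's lever is pushed fully shut while the gauge branch is still shut (value of joint tool_valve below 0.1 rad and value of joint tyre_valve below 0.3 rad), for 0.2 s.
2. then the gauge branch's lever is pushed fully open (value of joint tyre_valve above 1.47 rad), for 0.2 s.
At the end, for the whole second after the job is handed in: The oiler branch's lever is within 0.1 rad of fully shut, the gauge branch's lever within 0.1 rad of fully open, the third lever within 0.1 rad of shut, all at rest, and every bystander is within 25 mm of where it stood (value of joint each of tool_valve, blow_valve below 0.1 rad and value of joint tyre_valve above 1.47 rad and velocity of joint tool_valve between -0.05 and 0.05 rad/s and velocity of joint tyre_valve between -0.05 and 0.05 rad/s and velocity of joint blow_valve between -0.05 and 0.05 rad/s and distance of each of hitch_ball, socket, hitch_pin, ball_mount, carton, spray_can, impact_wrench from where it was at the start of the episode below 0.025 m); the robot touches nothing.
It fails at once if a lever is turned by gripping or squeezing it: over 35 N between fingers and valve while the lever is in mid-turn (0.15 to 1.42 rad), where a push needs about 6 N ((contact force between the fingers and tool_line above 35 N and value of joint tool_valve between 0.15 and 1.42 rad) or (contact force between the fingers and tyre_line above 35 N and value of joint tyre_valve between 0.15 and 1.42 rad)).
It fails at once if the gauge branch is opened while the oiler branch is still open (both over 0.3 rad) (value of joint each of tool_valve, tyre_valve above 0.3 rad).
It fails at once if the third valve is opened (over 0.15 rad) (value of joint blow_valve above 0.15 rad).
It fails at once if a bystander is lifted, carried or pushed more than 40 mm, or an upright one is tipped (over 0.5 rad) (distance of any of hitch_ball, socket, hitch_pin, ball_mount, carton, spray_can, impact_wrench from where it was at the start of the episode above 0.04 m or angle between any of hitch_ball, socket, spray_can's own z axis and vertical above 0.5 rad).
It also fails if it takes over 56 s, if anything falls off the work surface, if the arm or the gripper's body presses on something with over 40 N, if the wrist force passes 120 N, or if a joint passes its speed limit or range.

## Working session

There is one attempt and no reset: what is moved stays moved. The work goes in short steps, Python scripts to look and compute and a shell command to move; the robot and the scene stay as the last step left them, time stands still between calls to the robot, and variables do not carry over. Pictures are saved under pics/ and viewed, at most 10 in all, crops included, and the job is handed in when it is done.

```bash
mkdir -p pics; cat > h.py <<'E'
import numpy as np,cv2
from station import arm
def cloud(c):
    z=c["range_z"];v,u=np.mgrid[:z.shape[0],:z.shape[1]]
    p=np.stack([(u-c["cx"])/c["fx"]*z,-(v-c["cy"])/c["fy"]*z,-z],-1)
    T=c["cam_to_world"];return p@T[:3,:3].T+T[:3,3]
E
python3 - <<'E'
from h import *
s=arm.get_state();print(s)
for n in("top","scene"):
    c=arm.read_camera(n);cv2.imwrite(f"pics/{n}0.png",c["img"]);np.savez(n+"0.npz",**c)
    print(c["cam_to_world"].round(2),c["fx"],[k for k in c])
    w=cloud(c);hsv=cv2.cvtColor(c["img"],cv2.COLOR_BGR2HSV)
    m=cv2.inRange(hsv,(20,120,100),(35,255,255));k,l,st,ce=cv2.connectedComponentsWithStats(m)
    for i in range(1,k):
        if st[i,4]>60:
            q=w[(l==i)&(c["range_z"]>0)];print(n,st[i],ce[i].round(),np.median(q,0).round(1) if len(q) else 0, q.min(0).round(), q.max(0).round())
E
```

```text
{'clock': 0.0, 'joint_pos': array([ 6.56939651e+01,  1.58786247e+01, -1.59849659e+00,  7.26490655e+01,
       -7.56013447e-04,  8.40769689e+01]), 'qvel': array([ 0.06913407, -0.11455605,  0.08359294,  0.02298302, -0.04404816,
       -0.09711697]), 'tau': array([-3.52154748e-03, -4.45510554e+01,  2.95203692e+01,  1.65327173e-02,
       -3.62346400e-04,  2.32134909e-06]), 'tool_pos': array([196.80364376, 592.44234444, 252.15027434]), 'tool_rot': array([[-9.48969513e-01,  3.15366553e-01, -8.94493921e-04],
       [ 3.15367749e-01,  9.48967403e-01, -2.01258504e-03],
       [ 2.14143566e-04, -2.19197638e-03, -9.99997575e-01]]), 'wrist_force': array([ 1.01998995, -0.78262548, -0.24586919]), 'moment': array([ 0.01001437, -0.0324688 , -0.00251463]), 'grasp_force': 0.0, 'opening': 85.49429890653026}
[[ 1.00000e-02  9.90000e-01 -1.50000e-01  3.22010e+02]
 [-1.00000e+00  0.00000e+00 -1.00000e-02  2.41900e+01]
 [-1.00000e-02  1.50000e-01  9.90000e-01  1.57257e+03]
 [ 0.00000e+00  0.00000e+00  0.00000e+00  1.00000e+00]] 495.263348595495 ['img', 'range_z', 'fx', 'fy', 'cx', 'cy', 'cam_to_world']
to
[... 1151 characters left out ...]
00e+00  0.00000e+00  1.00000e+00]] 414.4530941073272 ['img', 'range_z', 'fx', 'fy', 'cx', 'cy', 'cam_to_world']
scene [267 186  34  17 221] [282. 194.] [549.   58.9 195. ] [477.  15. 122.] [560. 125. 199.]
scene [302 197  12  12  87] [307. 202.] [563.6 127.9 137.9] [548. 117. 130.] [577. 145. 144.]
scene [218 208  30  19 225] [232. 217.] [562.5 -86.1 194.9] [ 498. -123.  128.] [575. -26. 199.]
scene [257 217  14  14 105] [263. 224.] [574.6  -9.4 137.4] [488. -22.  16.] [588.  48. 143.]
scene [  259   233   222   166 12119] [359. 316.] [875.7  71.5  58. ] [ 727. -118.   -5.] [963. 445. 121.]
scene [210 237  21  28 274] [220. 250.] [ 638.  -149.5  194.9] [ 476. -159.   -1.] [ 677. -101.  199.]
```

```bash
python3 - <<'E'
from h import *
a=cv2.imread("pics/top0.png")[110:290,170:410];cv2.imwrite("pics/topc.png",cv2.resize(a,(800,600),interpolation=cv2.INTER_CUBIC))
b=cv2.imread("pics/scene0.png")[130:310,140:380];cv2.imwrite("pics/scenec.png",cv2.resize(b,(800,600),interpolation=cv2.INTER_CUBIC))
E
```

```text
(no output)
```

View pics/topc.png

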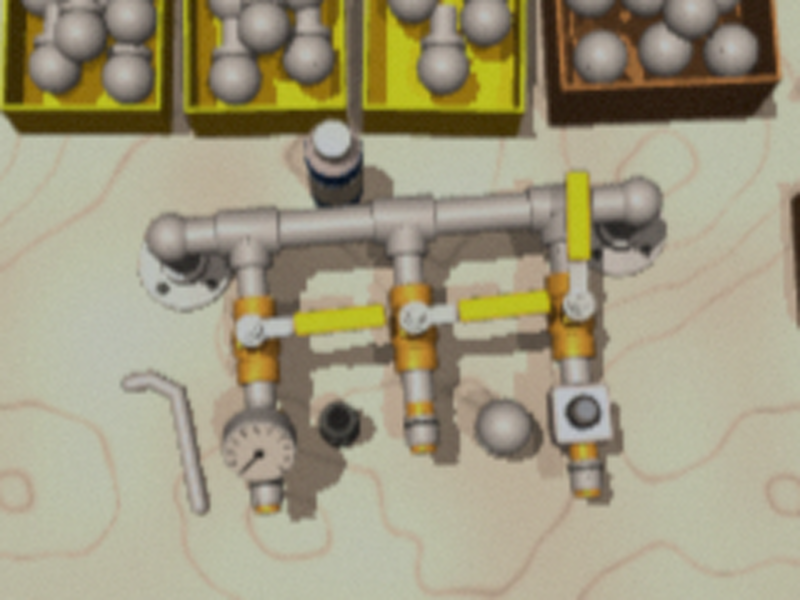

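View pics/scenec.png

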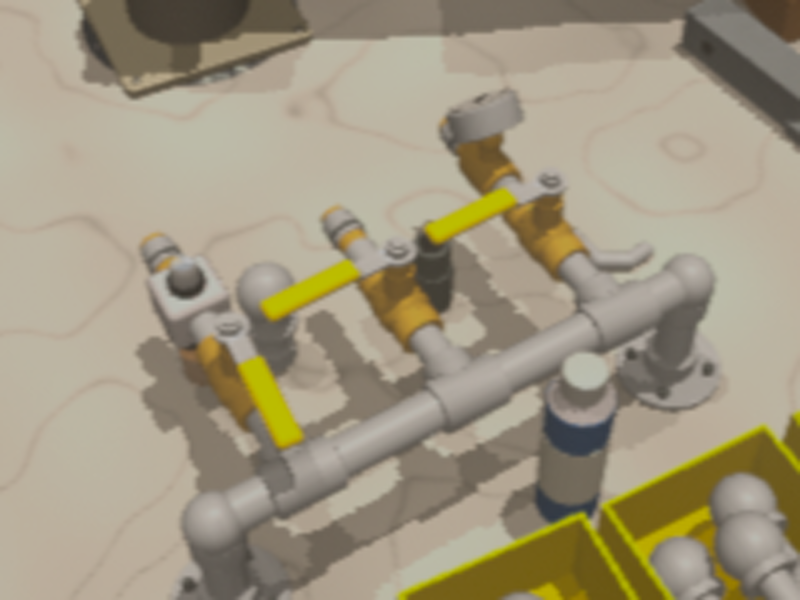

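View pics/scene0.png

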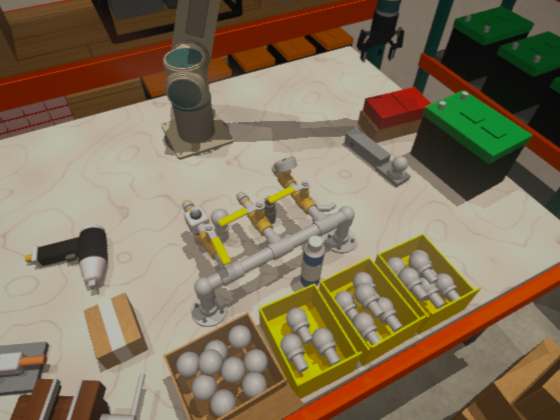

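The top view shows the gauge branch on the left (crop stem 252,330) with its lever shut. The plain branch is in the middle (415,318), also shut. The oiler branch is on the right (578,303) with its lever pointing away, so open. Both views agree on the grip centres to about 2 mm. First I'll close the fingers and line the tool up with the manifold.

```bash
python3 -m handwheel '[{"offset":[0,0,-0.03],"dr":[0,0,-0.2],"claw":0},{"offset":[0,0,-0.06],"dr":[0,0,-0.4],"claw":0},{"offset":[0,0,-0.1],"dr":[0,0,-0.6],"claw":0},{"offset":[0,0,-0.1],"dr":[0,0,-0.83],"claw":0},{"offset":[0,0,-0.1],"dr":[0,0,-0.83],"claw":0},{"offset":[0,0,-0.1],"dr":[0,0,-0.83],"claw":0},{"offset":[0,0,-0.1],"dr":[0,0,-0.83],"claw":0}]' 20
cat >> h.py <<'E'
def ray(n,u,v,z):  # pixel onto plane z
    c=np.load(n+"0.npz");T=c["cam_to_world"];d=T[:3,:3]@[(u-c["cx"])/c["fx"],-(v-c["cy"])/c["fy"],-1];return T[:3,3]+d*(z-T[2,3])/d[2]
def tri(a,b):  # (cam,u,v) twice -> least squares point, gap
    o=[];D=[]
    for n,u,v in(a,b):
        p=ray(n,u,v,0);T=np.load(n+"0.npz")["cam_to_world"];d=p-T[:3,3];o.append(T[:3,3]);D.append(d/np.linalg.norm(d))
    M=[np.eye(3)-np.outer(d,d) for d in D];return np.linalg.solve(sum(M),sum(m@q for m,q in zip(M,o)))
E
python3 - <<'E'
from h import *
R={}
for n in("top","scene"):
    c=np.load(n+"0.npz");w=cloud(c);hsv=cv2.cvtColor(c["img"],cv2.COLOR_BGR2HSV)
    m=cv2.inRange(hsv,(22,110,80),(35,255,255));m[(w[...,2]<180)|(w[...,2]>206)]=0
    k,l,st,ce=cv2.connectedComponentsWithStats(m)
    L=[]
    for i in range(1,k):
        if st[i,4]>60:
            v,u=np.where(l==i);r=cv2.minAreaRect(np.c_[u,v].astype(np.float32))
            P=np.array([ray(n,a,b,195)[:2] for a,b in zip(u,v)]);d=np.linalg.svd(P-P.mean(0))[2][0];t=(P-P.mean(0))@d
            L.append((P.mean(0)[1],ce[i],P.mean(0),np.degrees(np.arctan2(d[1],d[0])),np.ptp(t)))
    R[n]=sorted(L,key=lambda a:a[0])
for a,b in zip(R["top"],R["scene"]):
    print(a[2].round(1),b[2].round(1),"ang",round(a[3],1),round(b[3],1),"len",round(a[4]),round(b[4]),"tri",tri(("top",*a[1]),("scene",*b[1])).round(1))
for p in((252,328),(415,317),(578,302)): print(ray("top",170+p[0]*.3,110+p[1]*.3,198).round(1))
for p in((550,181),(398,249),(231,327)): print(ray("scene",140+p[0]*.3,130+p[1]*.3,198).round(1))
s=arm.get_state();print(s["tool_pos"],s["tool_rot"].round(3),s["opening"])
E
```

```text
clock: 0.8
tool_pos: [196.9, 592.8, 277.7]
tool_rot: [[-0.996, -0.092, -0.001], [-0.092, 0.996, -0.001], [0.001, -0.001, -1.0]]
wrist_force: [-0.7, -0.1, -0.7]
opening: 0.1
grasp_force: 0.0
[ 638.1 -147.3] [ 641.3 -149.4] ang 179.6 0.4 len 73 79 tri [ 638.9 -148.2  190.8]
[560.1 -84.2] [562.2 -86.4] ang 96.8 -82.2 len 77 77 tri [560.3 -85.1 192.1]
[547.7  56.2] [549.9  52.9] ang -83.5 -82.5 len 77 78 tri [547.8  55.2 191.8]
[539.1 128.  198. ]
[549.   -9.5 198. ]
[ 562.3 -146.9  198. ]
[549.6 124.5 198. ]
[559.5 -11.5 198. ]
[ 572.1 -149.2  198. ]
[196.9272897  592.76993049 277.65044326] [[-0.996 -0.092 -0.001]
 [-0.092  0.996 -0.001]
 [ 0.001 -0.001 -1.   ]] 0.10412335759341831
```

```bash
python3 -m handwheel '[{"offset":[-0.05,-0.0975,0],"dr":[0,0,0],"claw":0},{"offset":[-0.1,-0.195,0],"dr":[0,0,0],"claw":0},{"offset":[-0.15,-0.2925,0],"dr":[0,0,0],"claw":0},{"offset":[-0.2,-0.39,0],"dr":[0,0,0],"claw":0},{"offset":[-0.25,-0.4875,0],"dr":[0,0,0],"claw":0},{"offset":[-0.3,-0.585,0],"dr":[0,0,0],"claw":0},{"offset":[-0.35,-0.6825,0],"dr":[0,0,0],"claw":0},{"offset":[-0.4,-0.78,0],"dr":[0,0,0],"claw":0},{"offset":[-0.45,-0.8775,0],"dr":[0,0,0],"claw":0},{"offset":[-0.5,-0.975,0],"dr":[0,0,0],"claw":0}]' 20
python3 -m handwheel '[{"offset":[-0.05,-0.0975,0],"dr":[0,0,0],"claw":0},{"offset":[-0.1,-0.195,0],"dr":[0,0,0],"claw":0},{"offset":[-0.15,-0.2925,0],"dr":[0,0,0],"claw":0},{"offset":[-0.2,-0.39,0],"dr":[0,0,0],"claw":0},{"offset":[-0.25,-0.4875,0],"dr":[0,0,0],"claw":0},{"offset":[-0.3,-0.585,0],"dr":[0,0,0],"claw":0},{"offset":[-0.35,-0.6825,0],"dr":[0,0,0],"claw":0},{"offset":[-0.4,-0.78,0],"dr":[0,0,0],"claw":0},{"offset":[-0.45,-0.8775,0],"dr":[0,0,0],"claw":0},{"offset":[-0.5,-0.975,0],"dr":[0,0,0],"claw":0}]' 20
python3 -m handwheel '[{"offset":[-0.05,-0.0975,0],"dr":[0,0,0],"claw":0},{"offset":[-0.1,-0.195,0],"dr":[0,0,0],"claw":0},{"offset":[-0.15,-0.2925,0],"dr":[0,0,0],"claw":0},{"offset":[-0.2,-0.39,0],"dr":[0,0,0],"claw":0},{"offset":[-0.25,-0.4875,0],"dr":[0,0,0],"claw":0},{"offset":[-0.3,-0.585,0],"dr":[0,0,0],"claw":0},{"offset":[-0.35,-0.6825,0],"dr":[0,0,0],"claw":0},{"offset":[-0.4,-0.78,0],"dr":[0,0,0],"claw":0},{"offset":[-0.45,-0.8775,0],"dr":[0,0,0],"claw":0},{"offset":[-0.5,-0.975,0],"dr":[0,0,0],"claw":0},{"offset":[-0.5,-0.975,0],"dr":[0,0,0],"claw":0},{"offset":[-0.5,-0.975,0],"dr":[0,0,0],"claw":0}]' 20
python3 - <<'E'
from h import *
for n in("top","scene"):
    c=arm.read_camera(n);cv2.imwrite(f"pics/{n}1.png",cv2.resize(c["img"][130:280,200:400],(800,600),interpolation=cv2.INTER_CUBIC))
E
```

```text
clock: 1.8
tool_pos: [344.8, 361.1, 278.1]
tool_rot: [[-0.996, -0.093, -0.0], [-0.093, 0.996, -0.0], [0.0, -0.0, -1.0]]
wrist_force: [-0.3, -0.1, 0.0]
opening: -0.1
grasp_force: 0.0
clock: 2.8
tool_pos: [492.1, 130.2, 278.1]
tool_rot: [[-0.996, -0.093, -0.0], [-0.093, 0.996, 0.0], [0.0, 0.0, -1.0]]
wrist_force: [-0.4, 0.2, 0.5]
opening: 0.3
grasp_force: 0.0
clock: 4.0
tool_pos: [639.0, -99.9, 277.6]
tool_rot: [[-0.996, -0.092, -0.001], [-0.092, 0.996, 0.001], [0.001, 0.001, -1.0]]
wrist_force: [-1.5, 0.2, -0.2]
opening: 0.0
grasp_force: 0.0
```

View pics/scene1.png

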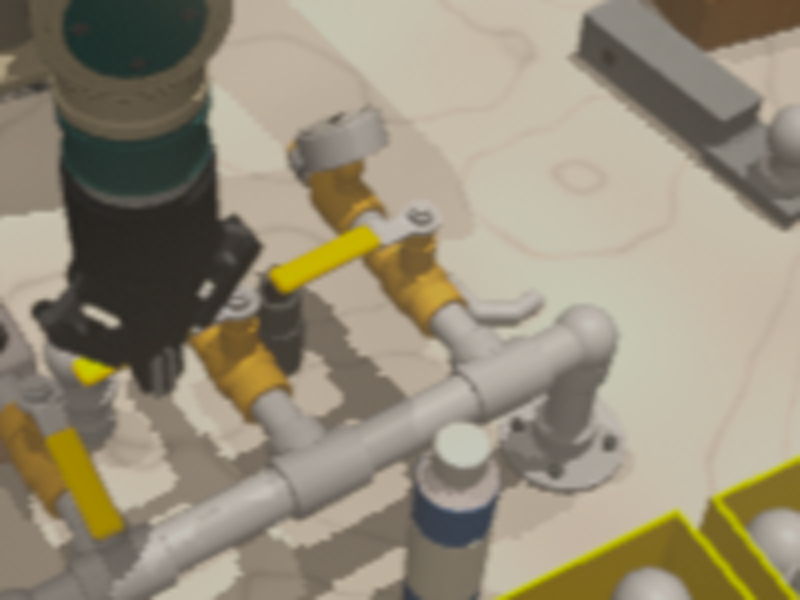

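```bash
python3 -m handwheel '[{"offset":[0,0,0.08],"dr":[0,0,0],"claw":0},{"offset":[0,0,0.16],"dr":[0,0,0],"claw":0},{"offset":[0,0,0.24],"dr":[0,0,0],"claw":0},{"offset":[0,0,0.3],"dr":[0,0,0],"claw":0},{"offset":[0,0,0.325],"dr":[0,0,0],"claw":0},{"offset":[0,0,0.325],"dr":[0,0,0],"claw":0}]' 20
python3 -m handwheel '[{"offset":[-0.006,-0.03,0],"dr":[0,0,0],"claw":0},{"offset":[-0.012,-0.064,0],"dr":[0,0,0],"claw":0},{"offset":[-0.018,-0.09,0],"dr":[0,0,0],"claw":0},{"offset":[-0.024,-0.12,0],"dr":[0,0,0],"claw":0},{"offset":[-0.028,-0.145,0],"dr":[0,0,0],"claw":0},{"offset":[-0.031,-0.17,0],"dr":[0,0,0],"claw":0}]' 20
python3 - <<'E'
from h import *
c=arm.read_camera("scene");cv2.imwrite("pics/scene2.png",cv2.resize(c["img"][170:290,160:320],(800,600),interpolation=cv2.INTER_CUBIC))
E
```

```text
clock: 4.7
tool_pos: [638.4, -99.0, 196.1]
tool_rot: [[-0.996, -0.095, -0.002], [-0.095, 0.996, 0.001], [0.002, 0.001, -1.0]]
wrist_force: [-0.3, -0.4, 0.4]
opening: -0.0
grasp_force: 0.0
clock: 5.3
tool_pos: [650.0, -140.0, 197.1]
tool_rot: [[-0.996, -0.094, -0.002], [-0.094, 0.996, 0.005], [0.002, 0.005, -1.0]]
wrist_force: [-2.6, 5.9, 1.9]
opening: 0.5
grasp_force: 2.6
```

View pics/scene2.png

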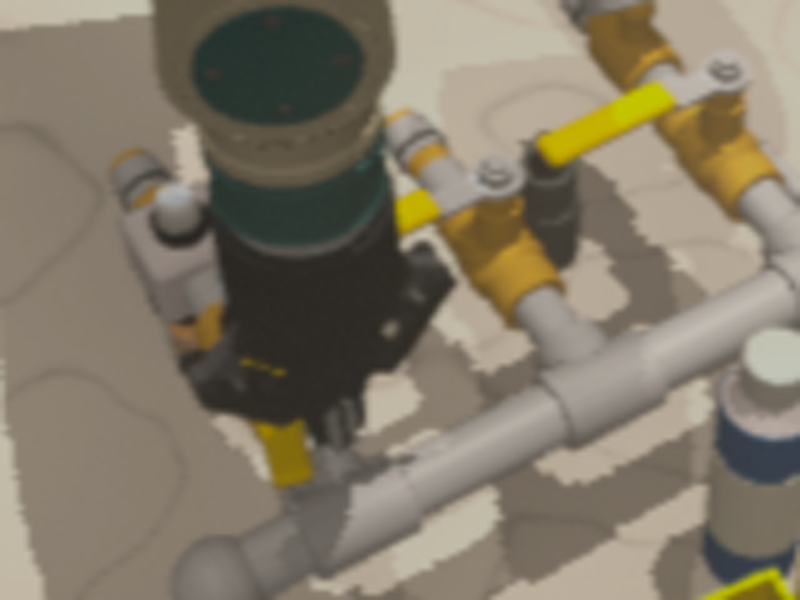

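```bash
python3 -m handwheel '[{"offset":[0.005,-0.037,0],"dr":[0,0,0],"claw":0},{"offset":[0.012,-0.075,0],"dr":[0,0,0],"claw":0},{"offset":[0.02,-0.112,0],"dr":[0,0,0],"claw":0},{"offset":[0.04,-0.147,0],"dr":[0,0,0],"claw":0},{"offset":[0.062,-0.182,0],"dr":[0,0,0],"claw":0},{"offset":[0.085,-0.217,0],"dr":[0,0,0],"claw":0},{"offset":[0.11,-0.238,0],"dr":[0,0,0],"claw":0},{"offset":[0.135,-0.258,0],"dr":[0,0,0],"claw":0},{"offset":[0.161,-0.278,0],"dr":[0,0,0],"claw":0}]' 20
python3 -m handwheel '[{"offset":[0.02,-0.01,0],"dr":[0,0,0],"claw":0},{"offset":[0.04,-0.018,0],"dr":[0,0,0],"claw":0},{"offset":[0.06,-0.026,0],"dr":[0,0,0],"claw":0},{"offset":[0.075,-0.03,0],"dr":[0,0,0],"claw":0},{"offset":[0.09,-0.034,0],"dr":[0,0,0],"claw":0},{"offset":[0.1,-0.036,0],"dr":[0,0,0],"claw":0},{"offset":[0.1,-0.036,0],"dr":[0,0,0],"claw":0}]' 20
```

```text
clock: 6.25
tool_pos: [618.2, -212.8, 196.8]
tool_rot: [[-0.995, -0.095, 0.002], [-0.095, 0.995, 0.005], [-0.003, 0.004, -1.0]]
wrist_force: [2.1, 5.7, -1.5]
opening: -0.1
grasp_force: 2.6
clock: 6.95
tool_pos: [594.7, -225.1, 197.1]
tool_rot: [[-0.996, -0.094, 0.003], [-0.094, 0.996, 0.002], [-0.004, 0.002, -1.0]]
wrist_force: [3.5, 2.6, -1.8]
opening: 0.1
grasp_force: 1.8
```

```bash
python3 -m handwheel '[{"offset":[0.01,0,0],"dr":[0,0,0],"claw":0},{"offset":[0.02,0,0],"dr":[0,0,0],"claw":0},{"offset":[0.03,0,0],"dr":[0,0,0],"claw":0},{"offset":[0.03,0,0],"dr":[0,0,0],"claw":0}]' 20
python3 - <<'E'
from h import *
c=arm.read_camera("scene");cv2.imwrite("pics/scene3.png",cv2.resize(c["img"][170:290,160:320],(800,600),interpolation=cv2.INTER_CUBIC))
E
```

```text
clock: 7.35
tool_pos: [588.5, -226.6, 197.4]
tool_rot: [[-0.996, -0.094, 0.006], [-0.094, 0.996, 0.0], [-0.006, -0.0, -1.0]]
wrist_force: [6.6, 1.8, -4.5]
opening: -0.0
grasp_force: 3.3
```

View pics/scene3.png

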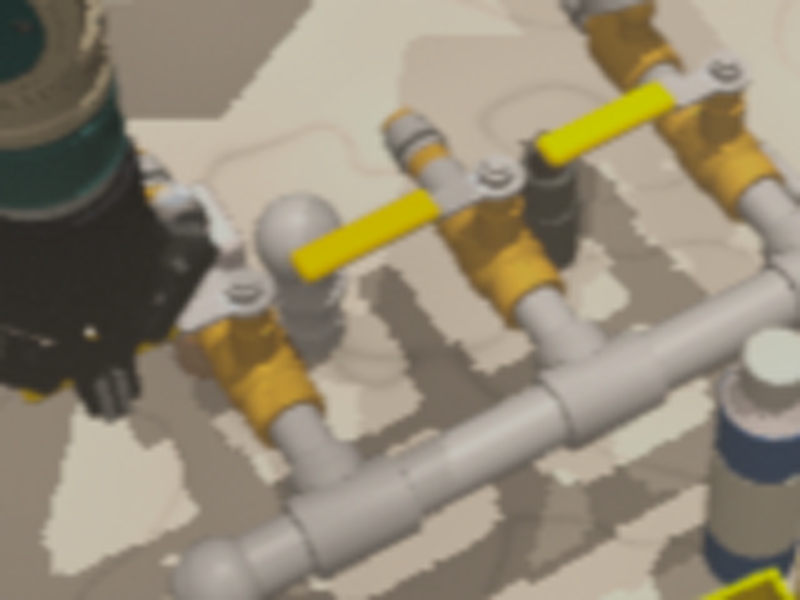

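The tool lever (stem at 240,292) is nearly across its pipe now. I'll push to the stop.

```bash
python3 -m handwheel '[{"offset":[0.01,0,0],"dr":[0,0,0],"claw":0},{"offset":[0.02,0,0],"dr":[0,0,0],"claw":0},{"offset":[0.03,0,0],"dr":[0,0,0],"claw":0},{"offset":[0.03,0,0],"dr":[0,0,0],"claw":0}]' 20
```

```text
clock: 7.8
tool_pos: [588.0, -226.7, 197.7]
tool_rot: [[-0.995, -0.096, 0.022], [-0.096, 0.995, 0.003], [-0.022, 0.001, -1.0]]
wrist_force: [23.7, 4.8, -13.8]
opening: -0.1
grasp_force: 11.8
```

```bash
python3 -m handwheel '[{"offset":[-0.03,0,0],"dr":[0,0,0],"claw":0},{"offset":[-0.08,0,0],"dr":[0,0,0],"claw":0},{"offset":[-0.12,0,0],"dr":[0,0,0],"claw":0},{"offset":[-0.12,0,-0.1],"dr":[0,0,0],"claw":0},{"offset":[-0.12,0,-0.2],"dr":[0,0,0],"claw":0},{"offset":[-0.12,0,-0.3],"dr":[0,0,0],"claw":0},{"offset":[-0.12,0,-0.34],"dr":[0,0,0],"claw":0},{"offset":[-0.12,0,-0.34],"dr":[0,0,0],"claw":0}]' 20
cat > chk.py <<'E'
from h import *
import sys
n="scene";c=arm.read_camera(n);w=cloud(c);hsv=cv2.cvtColor(c["img"],cv2.COLOR_BGR2HSV)
m=cv2.inRange(hsv,(22,110,60),(35,255,255));m[(w[...,2]<180)|(w[...,2]>206)]=0
k,l,st,ce=cv2.connectedComponentsWithStats(m)
for i in range(1,k):
    if st[i,4]>40:
        v,u=np.where(l==i);P=np.array([ray(n,a,b,195)[:2] for a,b in zip(u,v)]);d=np.linalg.svd(P-P.mean(0))[2][0]
        print(P.mean(0).round(1),"ang",np.degrees(np.arctan2(d[1],d[0])).round(1),np.ptp((P-P.mean(0))@d).round())
cv2.imwrite(sys.argv[1],cv2.resize(c["img"][150:300,160:360],(800,600),interpolation=cv2.INTER_CUBIC))
E
python3 chk.py pics/scene4.png
```

```text
clock: 8.6
tool_pos: [609.4, -224.9, 284.1]
tool_rot: [[-0.996, -0.094, 0.003], [-0.094, 0.996, -0.002], [-0.003, -0.002, -1.0]]
wrist_force: [0.0, -0.6, -0.9]
opening: -0.1
grasp_force: 0.0
[549.9  52.8] ang -82.6 78.0
[562.2 -86.1] ang -82.1 77.0
[ 571.3 -225.2] ang -86.2 77.0
```

```bash
python3 -m handwheel '[{"offset":[0.03,0.1,0],"dr":[0,0,0],"claw":0},{"offset":[0.06,0.2,0],"dr":[0,0,0],"claw":0},{"offset":[0.1,0.3,0],"dr":[0,0,0],"claw":0},{"offset":[0.13,0.4,0],"dr":[0,0,0],"claw":0},{"offset":[0.16,0.5,0],"dr":[0,0,0],"claw":0},{"offset":[0.2,0.6,0],"dr":[0,0,0],"claw":0},{"offset":[0.23,0.7,0],"dr":[0,0,0],"claw":0},{"offset":[0.26,0.8,0],"dr":[0,0,0],"claw":0},{"offset":[0.3,0.9,0],"dr":[0,0,0],"claw":0},{"offset":[0.33,1,0],"dr":[0,0,0],"claw":0}]' 20
python3 -m handwheel '[{"offset":[0,0.06,0],"dr":[0,0,0],"claw":0},{"offset":[0,0.12,0],"dr":[0,0,0],"claw":0},{"offset":[0,0.12,0.08],"dr":[0,0,0],"claw":0},{"offset":[0,0.12,0.16],"dr":[0,0,0],"claw":0},{"offset":[0,0.12,0.24],"dr":[0,0,0],"claw":0},{"offset":[0,0.12,0.24],"dr":[0,0,0],"claw":0}]' 20
python3 chk.py pics/scene5.png
```

```text
clock: 9.65
tool_pos: [500.7, 18.0, 279.9]
tool_rot: [[-0.996, -0.094, -0.004], [-0.094, 0.996, 0.0], [0.004, 0.001, -1.0]]
wrist_force: [0.0, -0.2, -0.6]
opening: -0.3
grasp_force: 0.0
clock: 10.25
tool_pos: [497.8, 47.0, 218.6]
tool_rot: [[-0.996, -0.094, -0.007], [-0.094, 0.996, -0.0], [0.007, 0.001, -1.0]]
wrist_force: [-0.8, 0.1, -0.2]
opening: 0.1
grasp_force: 0.0
[550.   52.8] ang -82.4 78.0
[562.3 -86.7] ang -82.8 78.0
[ 570.7 -224.2] ang -85.4 76.0
```

View pics/scene5.png

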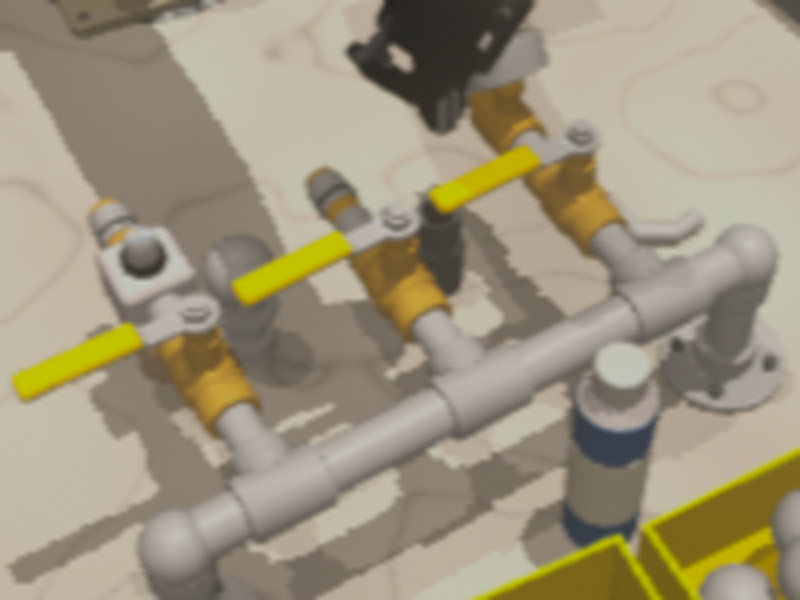

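```bash
python3 -m handwheel '[{"offset":[-0.02,0,0.04],"dr":[0,0,0],"claw":0},{"offset":[-0.04,0,0.088],"dr":[0,0,0],"claw":0},{"offset":[-0.04,0,0.088],"dr":[0,0,0],"claw":0}]' 20
python3 -m handwheel '[{"offset":[-0.035,-0.002,0],"dr":[0,0,0],"claw":0},{"offset":[-0.068,-0.004,0],"dr":[0,0,0],"claw":0},{"offset":[-0.104,-0.011,0],"dr":[0,0,0],"claw":0},{"offset":[-0.14,-0.018,0],"dr":[0,0,0],"claw":0},{"offset":[-0.18,-0.017,0],"dr":[0,0,0],"claw":0},{"offset":[-0.218,-0.015,0],"dr":[0,0,0],"claw":0}]' 20
python3 chk.py pics/scene6.png
```

```text
clock: 10.6
tool_pos: [509.8, 47.8, 198.6]
tool_rot: [[-0.996, -0.094, -0.002], [-0.094, 0.996, 0.0], [0.002, 0.0, -1.0]]
wrist_force: [-1.1, -0.5, 0.2]
opening: 0.1
grasp_force: 0.0
clock: 11.2
tool_pos: [562.3, 49.7, 199.4]
tool_rot: [[-0.996, -0.094, -0.007], [-0.094, 0.996, 0.001], [0.006, 0.002, -1.0]]
wrist_force: [-6.8, 0.4, 1.7]
opening: 0.2
grasp_force: 2.8
[581.6  64.3] ang -58.0 79.0
[562.5 -86.8] ang -82.6 78.0
[ 570.7 -224.2] ang -85.4 76.0
```

```bash
python3 -m handwheel '[{"offset":[-0.036,0.01,0],"dr":[0,0,0],"claw":0},{"offset":[-0.072,0.022,0],"dr":[0,0,0],"claw":0},{"offset":[-0.105,0.038,0],"dr":[0,0,0],"claw":0},{"offset":[-0.137,0.062,0],"dr":[0,0,0],"claw":0},{"offset":[-0.167,0.089,0],"dr":[0,0,0],"claw":0},{"offset":[-0.196,0.117,0],"dr":[0,0,0],"claw":0},{"offset":[-0.214,0.143,0],"dr":[0,0,0],"claw":0},{"offset":[-0.23,0.17,0],"dr":[0,0,0],"claw":0},{"offset":[-0.24,0.19,0],"dr":[0,0,0],"claw":0},{"offset":[-0.248,0.21,0],"dr":[0,0,0],"claw":0},{"offset":[-0.254,0.23,0],"dr":[0,0,0],"claw":0},{"offset":[-0.254,0.23,0],"dr":[0,0,0],"claw":0}]' 20
python3 chk.py pics/scene7.png
```

```text
clock: 12.45
tool_pos: [621.9, 111.5, 199.7]
tool_rot: [[-0.996, -0.094, -0.002], [-0.094, 0.996, -0.003], [0.002, -0.003, -1.0]]
wrist_force: [-2.3, -3.2, -0.2]
opening: -0.1
grasp_force: 1.7
[637.7 135.1] ang -7.7 43.0
[562.6 -85.9] ang -82.6 78.0
[ 570.6 -223.9] ang -85.4 76.0
```

Nearly open; I'll push on in small steps until the force rises at the stop.

```bash
python3 -m handwheel '[{"offset":[0,0.015,0],"dr":[0,0,0],"claw":0},{"offset":[0,0.03,0],"dr":[0,0,0],"claw":0},{"offset":[0,0.04,0],"dr":[0,0,0],"claw":0},{"offset":[0,0.04,0],"dr":[0,0,0],"claw":0}]' 20
python3 -m handwheel '[{"offset":[0,0.01,0],"dr":[0,0,0],"claw":0},{"offset":[0,0.02,0],"dr":[0,0,0],"claw":0},{"offset":[0,0.02,0],"dr":[0,0,0],"claw":0}]' 20
```

```text
clock: 12.9
tool_pos: [622.0, 114.2, 200.0]
tool_rot: [[-0.996, -0.089, 0.001], [-0.089, 0.996, -0.019], [0.001, -0.019, -1.0]]
wrist_force: [-1.1, -22.2, -0.7]
opening: 0.2
grasp_force: 11.0
clock: 13.2
tool_pos: [622.0, 114.7, 200.0]
tool_rot: [[-0.996, -0.086, 0.001], [-0.086, 0.996, -0.029], [0.001, -0.029, -1.0]]
wrist_force: [-0.1, -33.5, -0.1]
opening: -0.2
grasp_force: 16.5
```

Against the stop, with the force rising and no further motion. Backing off, raising and checking.

```bash
python3 -m handwheel '[{"offset":[0,-0.04,0],"dr":[0,0,0],"claw":0},{"offset":[0,-0.1,0],"dr":[0,0,0],"claw":0},{"offset":[0,-0.16,0],"dr":[0,0,0],"claw":0},{"offset":[0,-0.16,-0.12],"dr":[0,0,0],"claw":0},{"offset":[0,-0.16,-0.24],"dr":[0,0,0],"claw":0},{"offset":[0,-0.16,-0.36],"dr":[0,0,0],"claw":0},{"offset":[0,-0.16,-0.48],"dr":[0,0,0],"claw":0},{"offset":[0.15,-0.16,-0.6],"dr":[0,0,0],"claw":0},{"offset":[0.3,-0.16,-0.6],"dr":[0,0,0],"claw":0},{"offset":[0.45,-0.16,-0.6],"dr":[0,0,0],"claw":0},{"offset":[0.6,-0.16,-0.6],"dr":[0,0,0],"claw":0},{"offset":[0.6,-0.16,-0.6],"dr":[0,0,0],"claw":0},{"offset":[0.6,-0.16,-0.6],"dr":[0,0,0],"claw":0}]' 20
python3 chk.py pics/scene8.png
```

```text
clock: 14.5
tool_pos: [475.4, 73.6, 350.9]
tool_rot: [[-0.996, -0.094, 0.003], [-0.094, 0.996, 0.001], [-0.003, 0.0, -1.0]]
wrist_force: [0.4, -0.5, -0.9]
opening: 0.5
grasp_force: 0.0
[617.6 134.9] ang 4.7 79.0
[562.2 -86.7] ang -82.8 78.0
[ 570.6 -224.2] ang -85.5 76.0
```

View pics/scene8.png

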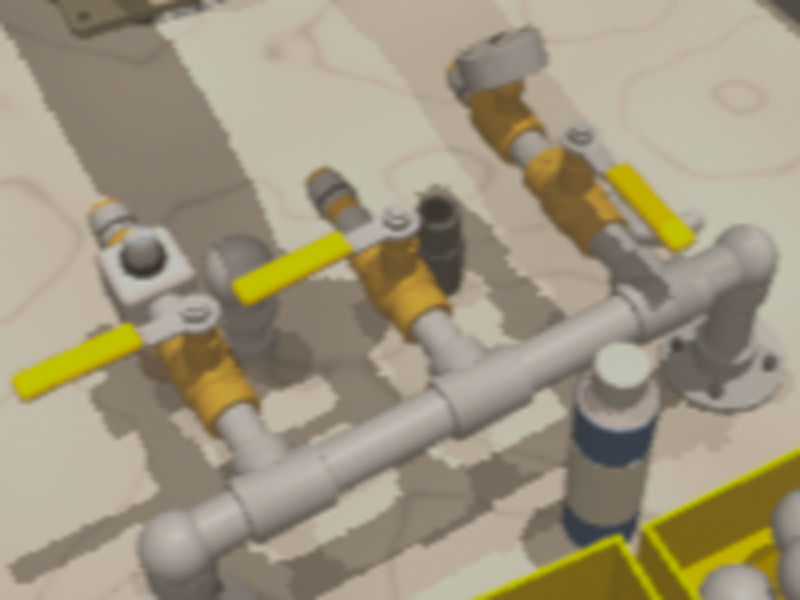

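The oiler lever (20,385 to 200,313) lies across its pipe and the gauge lever (580,135 to 690,240) is in line with its own. The two are 90° apart, and the bystanders look unmoved.

```bash
python3 -c "
from station import arm
print(arm.sign_off())"
```

```text
the job is handed in; nothing more can be done
None
```

The oiler branch was pushed shut to its stop, then the gauge branch was pushed open to its stop; the third valve was left shut, the bystanders near the manifold look unmoved, and the job is handed in (no verdict came back).

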